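Lay the chestnut blank against the measuring stop

ROBOT

A 6-joint arm with a two-finger parallel gripper is mounted at the origin on the work surface. World frame = base frame: x ahead of the robot, y to its left, z up, the work surface at z = 0. Lengths are in mm, angles in rad, forces in N, time in s.
With the tool pointing down it reaches from about 350 to 875 mm from the base axis. Payload 4.2 kg.
Tool frame: the origin (TCP) lies at the very end of the fingers, on their centre line; the grasp point (between the pads) lies 19 mm behind it; z points along the fingers, y is the direction in which the jaws open and shut (so a half turn about z gives the same grasp; the last joint's range is limited). The gripper opens to 85 mm and grips with 20 to 120 N. Pads are 22 mm wide; open, the fingers measure 114 mm over their backs; the gripper's body (76 mm by 85 mm) begins 54 mm behind the grasp point. The pads swing forward as they close: fully open they stand 13 mm farther back than shut.
Start: joints at [-0.92, 0.385, 0.008, 0, -1.194, -0.259], TCP at [238.671, -577.612, 231.312] pointing down, gripper open.
Joint ranges: [-3.14, 3.14], [-1.21, 2.06], [-1.07, 1.41], [-3.16, 2.05], [-2.99, -0.16], [-3.1, 3.1]. Speed limits (rad/s): [2.79, 2.79, 3.14, 3.14, 3.14, 3.14].

INTERFACE

Orientations are given as a unit quaternion [x, y, z, w].
In Python, from bench import arm, optics, job gives the robot as it stands.
- The arm moves only by the tool send_rows, never from a script. Its argument "steps" is a list that holds one entry, the list of rows, each a list of 5 numbers: the shift along the tool's x, y, z in cm, then the turn about the tool's z in rad, then the opening, from 0 (shut) to 1 (fully open). A call has 1 to 10 rows; each row shifts and turns the pose as measured when the row begins, along the tool's axes as they then stand; what a row does not reach is not made up. A row lasts 1/12 s, in which the tool goes at most 41.7 mm and 7.16 degrees, less where a joint would pass 70% of its speed; a pose out of reach is approached as far as the arm can. A call with a gripper value outside its range is refused whole. The fingers move at their own pace and stop on an object; the grip force is fixed at half the most. Time passes only in rows, so rows that do not move let the fingers close. It gives the time, the measured TCP pose, the force and the opening at its end, in the units of the state.
- arm.read_state(): the state, without advancing time (a new reading comes with each control period).
- optics.get_image(name): name is "scene" or "top" or "wrist"; returns (picture, depth): 400x640x3 uint8, blue, green, red; 400x640 float32, mm along the optical axis (not along the pixel's ray), 0 where there is no reading.
- optics.get_calibration(name): a dict with "K" (3x3 intrinsics, pixels), "rvec" (rotation vector, rad) and "tvec" (3), from world to camera coordinates, as OpenCV has them; the wrist camera has in their place "hand_eye" (4x4, takes a point from camera to tool coordinates, whose origin is the TCP and whose axes are the flange's). Camera axes: x right, y down, z forward; pixel columns grow to the right and rows downward; lengths in mm; the calibration is good to about 2 mm. A picture is of the moment at which its call begins: read the wrist's pose just before it. get_calibration takes no time and is no camera call.
- job.job_done(): hands the job in, once; it reports no verdict.
The state is a dict: "clock": time; "joints": joint angles; "joint_vel": joint speeds; "joint_efforts": joint torques, N m; "position": TCP position; "ee_rot": TCP orientation; "contact_force": force on the tool from outside, world axes, zero at the start; "wrist_torque": the same for the moment, N m; "gripper_width": finger opening in mm.
Only numpy, scipy, OpenCV 4.12 (cv2) and the standard library are available. Lean on these libraries where they do the work, as an engineer would, in place of code of your own. Each camera call takes 0.05 s, during which the arm holds its last target. There are 200 camera calls.

TASK

Tip the chestnut blank that stands on the measuring board over towards the board's stop, so that it lies on its side with its white waxed end facing the stop, then push it along the board until that end sits flush and square against the stop. Only push it, never pick it up, and leave everything else on the bench where it stands.

Things in the scene. Friction and masses are not known exactly. Their poses are not given: they have to be found in the camera images.
- board: Measuring board fixed to the bench, grey-brown weathered wood, 400 mm long (its x) x 180 wide (its y) x 12 thick, with a yellow boxwood rule let in flush along its +y edge. A dark elm stop block, 130 mm wide (y) and 40 mm high above the board's top, stands across its +x end. Origin: centre of the underside, on the bench; x points along the board to the stop, z up. Its place and yaw differ from start to start.
- stop_face (a point): Centre of the stop block's flat face that looks along the board's -x, at board x = 160 mm, y = 0 and 40 mm above the bench (28 mm above the board's top).
- blank: Square chestnut blank, mid-brown wood, 56 x 56 x 150 mm, about 0.3 kg (0.2 to 0.4), loose. At the start it stands upright on the board, 230 to 280 mm (its centre) before the stop face, its faces within 9 degrees of square to the board. Origin: centre of the plain end it stands on; z runs along its length to the white waxed end; at the start its x points roughly to the stop.
- blank_mid (a point): Middle of the blank, 75 mm along its z from the origin (40 mm above the bench when it lies on the board).
- blank_top (a point): Centre of the blank's white waxed end, 150 mm along its z from the origin.
- live_center: Steel lathe live center with a brass ring, standing point up beside the board, loose, 43 mm diameter, 76 mm tall; leave it. Origin: centre of its underside.
- spur_drive: Dark steel spur drive standing spurs up beside the board, loose, 36 mm diameter, 82 mm tall; leave it. Origin: centre of its underside.
- walnut_blank: Dark walnut blank standing beside the board, loose, 50 x 50 x 110 mm; leave it. Origin: centre of its underside.
- wax_tin: Green tin of wax with a brass cap beside the board, loose, 60 mm diameter, 50 mm tall; leave it. Origin: centre of its underside.
- bowl: Half-hollowed chestnut bowl on the bench to the robot's right, loose, 132 mm diameter, 75 mm tall; leave it. Origin: centre of its underside.
- mallet: Wooden mallet lying on the bench to the robot's left, loose, 250 mm long, 60 mm high; leave it. Origin: on the bench under the handle's end of the head; x points from the handle to the head.
Mind the look-alikes: they are no part of the job. What is meant by the blank is not red, and is the larger of those in its own colour.

How it is judged:
By the outcome, as a careful person would: the job done as asked, in the order asked, and still so for the second after the job is handed in, with the robot touching nothing.
It also fails if it takes over 64 s, if anything falls off the work surface, if the arm or the gripper's body presses on something with over 40 N, if the wrist force passes 120 N, or if a joint passes its speed limit or range.

## Working session

There is one attempt and no reset: what is moved stays moved. The work goes in short steps, Python scripts to look and compute and a tool call to move; the robot and the scene stay as the last step left them, time stands still between calls to the robot, and variables do not carry over. Pictures are saved under pics/ and viewed, about 8 in all and at most 12, crops included, and the job is handed in when it is done.

Besides the shell and the picture viewer there is one more tool, called after "Request:" by a JSON object that holds its "method" and its "body", one argument or row to a line. send_rows: Moves the arm, as the interface text tells. Its arguments: {"type":"object","properties":{"steps":{"type":"array","items":{"type":"array","items":{"type":"array","items":{"type":"number"}}}}},"required":["steps"]}

```bash
mkdir -p pics
cat > h.py <<'E'
import numpy as np, cv2
from bench import arm, optics, job
from scipy.spatial.transform import Rotation as R
def cloud(name):
    s=arm.read_state(); im,d=optics.get_image(name); c=optics.get_calibration(name)
    K=np.array(c["K"]); v,u=np.mgrid[:400,:640]
    P=np.stack([(u-K[0,2])/K[0,0]*d,(v-K[1,2])/K[1,1]*d,d],-1)
    if name=="wrist":
        H=np.array(c["hand_eye"]); P=P@H[:3,:3].T+H[:3,3]
        P=R.from_quat(s["ee_rot"]).apply(P.reshape(-1,3)).reshape(P.shape)+np.array(s["position"])
    else:
        M=cv2.Rodrigues(np.array(c["rvec"],float))[0]; P=(P-np.array(c["tvec"]).ravel())@M
    P[d==0]=np.nan
    return im,P,s
E
python3 - <<'E'
from h import *
print(arm.read_state())
for n in("top","scene"):
    im,P,s=cloud(n); cv2.imwrite(f"pics/{n}1.png",im); np.save(f"{n}1.npy",P)
E
```

```text
{'clock': 0.0, 'joints': array([-9.20397186e-01,  3.85591397e-01,  6.60793553e-03, -5.25446750e-04,
       -1.19397185e+00, -2.58610604e-01]), 'joint_vel': array([-1.04069234e-03, -2.06171761e-04,  4.63496629e-04,  1.45474182e-03,
        6.31077621e-04, -1.50809683e-05]), 'joint_efforts': array([-1.24023518e-03, -3.92288411e+01,  1.88397878e+01,  4.18621480e+00,
       -4.73655018e-03, -1.70327394e-05]), 'position': array([ 238.45804285, -577.08856559,  230.189613  ]), 'ee_rot': array([-1.94548573e-01,  9.80892261e-01,  1.07710144e-03, -2.54520012e-04]), 'contact_force': array([ 0.33105325,  0.30518207, -0.2507491 ]), 'wrist_torque': array([0.02744249, 0.03738351, 0.00248841]), 'gripper_width': 85.41066042996013}
```

View pics/top1.png

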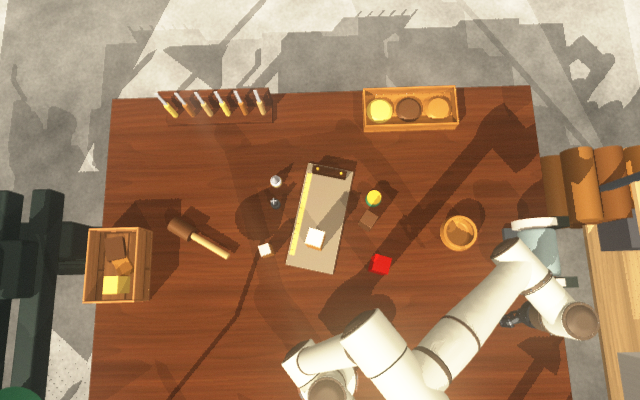

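View pics/scene1.png

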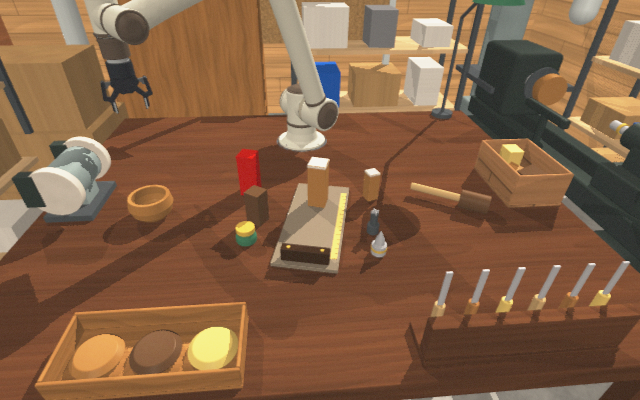

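The top view shows the board running from about (310,268) to the dark stop at (331,171). The blank's white top is at (315,238). The look-alikes are the small chestnut at (265,250) and the red block at (381,264). Next I measure them.

Run:
```python
from h import *
P=np.load("top1.npy"); im=cv2.imread("pics/top1.png")
for u,v in[(315,238),(310,268),(320,200),(331,171),(265,250),(381,264),(373,198),(369,218),(276,181),(276,202)]: print((u,v),P[v,u].round(0))
z=P[...,2]; m=np.zeros(z.shape,bool); m[150:285,275:365]=1
def rect(n,mm):
    n_,l,st,_=cv2.connectedComponentsWithStats(mm.astype(np.uint8)); i=1+np.argmax(st[1:,4]); q=P[l==i]
    print(n,len(q),np.median(q,0).round(1),cv2.minAreaRect(q[:,:2].astype(np.float32)))
rect("blanktop",m&(z>150)&(z<175)); rect("stop",m&(z>42)&(z<62)); rect("board",m&(z>6)&(z<22))
rect("board+",m&(z>6))
```

```text
(315, 238) [488.  24. 159.]
(310, 268) [394.  50.  13.]
(320, 200) [648.   7.  15.]
(331, 171) [752. -38.  47.]
(265, 250) [457. 202. 104.]
(381, 264) [ 396. -194.  154.]
(373, 198) [ 642. -190.   53.]
(369, 218) [ 559. -166.  113.]
(276, 181) [719. 170.  48.]
(276, 202) [635. 168.  64.]
blanktop 283 [491.3  27.3 162.2] ((492.0871887207031, 26.746639251708984), (56.342037200927734, 56.7213249206543), 72.0488052368164)
stop 244 [753.  -30.2  51.4] ((752.9917602539062, -29.617095947265625), (129.29237365722656, 28.559040069580078), 76.76332092285156)
board 4106 [578.   11.1  12.2] ((586.2078857421875, 11.085891723632812), (188.0337677001953, 405.8372497558594), 75.80697631835938)
board+ 4765 [576.5  10.6  12.8] ((586.2078857421875, 11.085891723632812), (188.0337677001953, 405.8372497558594), 75.80697631835938)
```

Measured so far:
- **Board:** x axis at about -14° in the world, with the stop face centre near (741,-28).
- **Blank:** centre (492,27), yaw about -18°. This puts it about 255 mm before the stop, which fits the range given.

I'll travel high to a point behind the blank.

Request:
{"method": "send_rows", "body": {
  "steps": [
    [[-2.4, 3.0, 0, 0, 0.35], [-2.4, 3.0, 0, 0, 0.35], [-2.4, 3.0, 0, 0, 0.35], [-2.4, 3.0, 0, 0, 0.35], [-2.4, 3.0, 0, 0, 0.35], [-2.4, 3.0, 0, 0, 0.35], [-2.4, 3.0, 0, 0, 0.35], [-2.4, 3.0, 0, 0, 0.35], [-2.4, 3.0, 0, 0, 0.35], [-2.4, 3.0, 0, 0, 0.35]]
  ]
}}

```text
clock: 0.93
position: [345.9, -198.4, 223.8]
ee_rot: [-0.187, 0.982, 0.005, -0.004]
contact_force: [0.7, 0.1, 0.2]
gripper_width: 30.0
```

Request:
{"method": "send_rows", "body": {
  "steps": [
    [[-2.3, 2.9, 0, 0, 0.35], [-2.3, 2.9, 0, 0, 0.35], [-2.3, 2.9, 0, 0, 0.35], [-2.3, 2.9, 0, 0, 0.35], [-2.3, 2.9, 0, 0, 0.35], [-2.3, 2.9, 0, 0, 0.35], [0, 0, 0, 0.12, 0.35], [0, 0, 0, 0.12, 0.35], [0, 0, 0, 0.12, 0.35], [0, 0, 0, 0.12, 0.35]]
  ]
}}

```text
clock: 1.77
position: [409.8, 33.8, 224.3]
ee_rot: [0.054, 0.998, 0.005, -0.005]
contact_force: [0.5, -0.5, -1.2]
gripper_width: 30.1
```

Request:
{"method": "send_rows", "body": {
  "steps": [
    [[0, 0, 0, 0.12, 0.35], [0, 0, 0, 0.1, 0.35], [0, 0, 0, 0, 0.35]]
  ]
}}

```text
clock: 2.02
position: [408.8, 34.2, 223.3]
ee_rot: [0.17, 0.985, 0.004, -0.007]
contact_force: [-0.0, 0.5, 0.2]
gripper_width: 30.0
```

```bash
cat > rel.py <<'E'
from h import *
s=arm.read_state(); r=R.from_quat(s["ee_rot"]); M=r.as_matrix()
print("t",round(s["clock"],2),"pos",np.round(s["position"],1),"tool y ang",np.degrees(np.arctan2(M[1,1],M[0,1])).round(1),"z",M[:,2].round(3),"F",np.round(s["contact_force"],1),"w",round(s["gripper_width"],1))
E
python3 - <<'E'
import rel
from h import *
M=rel.M; p=rel.s["position"]
print("tool-frame to start:",M.T@(np.array([421,50,p[2]])-p))
im,P,s=cloud("wrist"); z=P[...,2]; print(np.nanpercentile(z,[1,50,99]))
m=(z>152)&(z<172)&(abs(P[...,0]-492)<60)&(abs(P[...,1]-27)<60); print(m.sum())
if m.sum()>50:
  q=P[m]; print(np.median(q,0),cv2.minAreaRect(q[:,:2].astype(np.float32)))
cv2.imwrite("pics/w1.png",im)
E
```

```text
t 2.02 pos [408.8  34.2 223.3] tool y ang 70.4 z [-0.012  0.01  -1.   ] F [-0.   0.5  0.2] w 30.0
tool-frame to start: [-6.22417072e+00  1.89537348e+01  1.64791335e-02]
[ -1.73936847   0.4498231  317.75800216]
2600
[482.1501039   19.44256619 162.43268173] ((485.3730773925781, 21.45969009399414), (42.19648742675781, 58.10591125488281), 71.67205047607422)
```

View pics/w1.png

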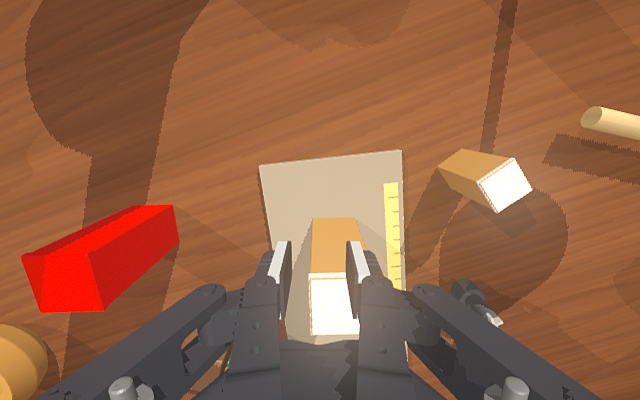

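The wrist view has the blank's white top at (334,303), with its +y edge hidden by a finger. Allowing for that, it agrees with the top camera. Next I go down behind the blank and centre on it.

Request:
{"method": "send_rows", "body": {
  "steps": [
    [[0, 1.9, 0, -0.03, 0.35], [0, 0, 3, 0, 0.35], [0, 0, 3, 0, 0.35], [0, 0, 3, 0, 0.35], [0, 0, 0.5, 0, 0.35], [0, 0, 0, 0, 0.35]]
  ]
}}

```text
clock: 2.57
position: [416.2, 54.2, 127.5]
ee_rot: [0.145, 0.989, 0.006, -0.003]
contact_force: [0.5, 0.1, 0.0]
gripper_width: 29.9
```

Run:
```python
import rel,numpy as np
M=rel.M;p=rel.s["position"]
print("blank centre in tool",M.T@(np.array([491,27,p[2]])-p))
```

```text
t 2.57 pos [416.2  54.2 127.5] tool y ang 73.3 z [-0.005  0.012 -1.   ] F [0.5 0.1 0. ] w 29.9
blank centre in tool [-79.42032536  -4.63818366  -0.71721888]
```

Request:
{"method": "send_rows", "body": {
  "steps": [
    [[-1.2, -0.4, -0.3, 0.02, 0.35], [-1.2, 0, 0, 0, 0.35], [-0.8, 0, 0, 0, 0.35], [-0.6, 0, 0, 0, 0.35], [-0.6, 0, 0, 0, 0.35], [-0.6, 0, 0, 0, 0.35], [-0.6, 0, 0, 0, 0.35], [-0.6, 0, 0, 0, 0.35]]
  ]
}}

```text
clock: 3.23
position: [480.8, 31.0, 135.9]
ee_rot: [0.151, 0.988, 0.007, -0.0]
contact_force: [-0.0, -0.3, -0.3]
gripper_width: 29.6
```

```bash
cat > tp.py <<'E'
import rel
from h import *
im,P,s=cloud("top"); z=P[...,2]; m=np.zeros(z.shape,bool); m[150:285,275:365]=1
w=m&(z>20)&(im.min(2)>170)
print("white",w.sum(),np.nanmedian(P[w],0) if w.sum() else "")
import sys
cv2.imwrite(f"pics/{sys.argv[1]}.png",cv2.resize(im[140:300,240:400],None,fx=3,fy=3))
E
python3 tp.py t2
```

```text
t 3.23 pos [480.8  31.  135.9] tool y ang 72.6 z [ 0.002  0.015 -1.   ] F [-0.  -0.3 -0.3] w 29.6
white 736 [447.3559104   86.03228489 468.21175941]
```

Run:
```python
from h import *
im,P,s=cloud("scene"); cv2.imwrite("pics/s2.png",cv2.resize(im[40:280,220:420],None,fx=2.5,fy=2.5))
```

```text
(no output)
```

View pics/s2.png

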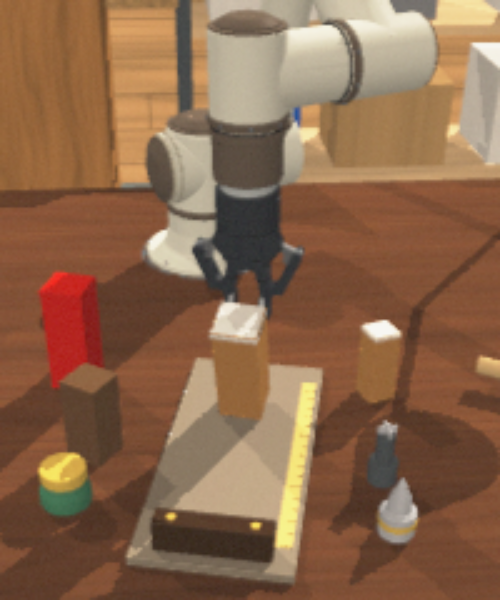

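The blank leans forward against the fingers, with its white top at about (238,320) in the crop. I continue the push.

Request:
{"method": "send_rows", "body": {
  "steps": [
    [[-0.6, 0, 0, 0, 0.35], [-0.6, 0, 0, 0, 0.35], [-0.6, 0, 0, 0, 0.35], [-0.6, 0, 0, 0, 0.35], [0, 0, 0, 0, 0.35], [0, 0, 0, 0, 0.35], [0, 0, 0, 0, 0.35], [0, 0, 0, 0, 0.35]]
  ]
}}

```text
clock: 4.0
position: [506.1, 23.0, 134.9]
ee_rot: [0.152, 0.988, 0.007, -0.001]
contact_force: [0.2, -0.1, -0.1]
gripper_width: 29.6
```

Run:
```python
import rel
from h import *
im,P,s=cloud("scene"); cv2.imwrite("pics/s3.png",cv2.resize(im[40:280,220:420],None,fx=2.5,fy=2.5)); np.save("s3.npy",P)
```

```text
t 4.0 pos [506.1  23.  134.9] tool y ang 72.6 z [ 0.001  0.014 -1.   ] F [ 0.2 -0.1 -0.1] w 29.6
```

View pics/s3.png

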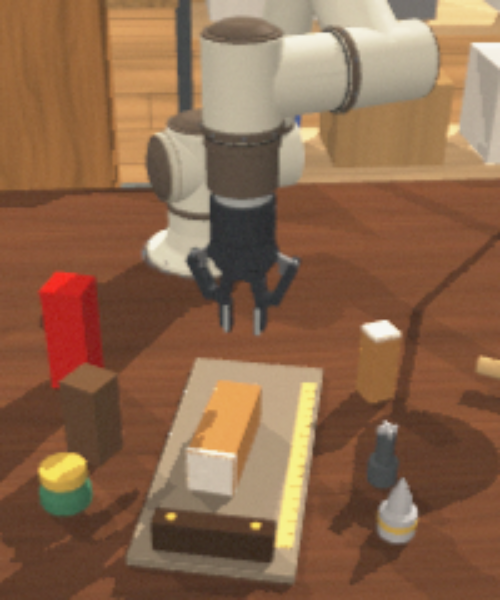

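The blank now lies on its side, white end at (213,471) in the crop, facing the stop. Next I measure its pose.

```bash
cat > fit.py <<'E'
from h import *
def fit(P):
    z=P[...,2]
    def rect(n,m,c):
        q=P[m&(np.linalg.norm(P[...,:2]-c,axis=-1)<130)]
        r=cv2.minAreaRect(q[:,:2].astype(np.float32)); print(n,len(q),np.round(r[0],1),np.round(r[1],1),round(r[2],1),"z",np.median(q[:,2]).round(1))
    m=(z>62)&(z<74)
    _,l,st,ce=cv2.connectedComponentsWithStats(m.astype(np.uint8))
    for i in range(1,len(st)):
        q=P[l==i]; c=np.median(q,0)
        if len(q)>80 and 450<c[0]<760 and abs(c[1])<90:
            r=cv2.minAreaRect(q[:,:2].astype(np.float32)); print("blank",len(q),np.round(r[0],1),np.round(r[1],1),round(r[2],1),c.round(1))
    m=(z>47)&(z<58)&(P[...,0]>715)&(P[...,0]<800)&(abs(P[...,1]+30)<80)
    q=P[m]
    r=cv2.minAreaRect(q[:,:2].astype(np.float32)); print("stop",len(q),np.round(r[0],1),np.round(r[1],1),round(r[2],1))
E
python3 - <<'E'
from fit import *
fit(np.load("s3.npy"))
im,P,s=cloud("top"); fit(P)
E
```

```text
blank 616 [590.3  -5.6] [ 55.9 155. ] 72.2 [601.2  -7.1  69.4]
stop 414 [752.8 -30. ] [128.9  29. ] 76.3
blank 209 [624.7 -15.9] [55.6 82.2] 72.4 [636.8 -23.3  67.5]
stop 213 [753.1 -29.5] [129.7  27.4] 76.8
```

Request:
{"method": "send_rows", "body": {
  "steps": [
    [[2.9, -0.5, 0, -0.06, 0.3], [0, 0, 3, 0, 0.3], [0, 0, 3, 0, 0.3], [0, 0, 2.5, 0, 0.3], [0, 0, 1.5, 0, 0.3], [0, 0, 0, 0, 0.3]]
  ]
}}

```text
clock: 4.6
position: [478.7, 30.1, 36.1]
ee_rot: [0.119, 0.993, 0.01, 0.005]
contact_force: [0.0, 0.9, -0.5]
gripper_width: 25.5
```

Run:
```python
import rel,numpy as np
M=rel.M;p=rel.s["position"]
for n,q in(("rear",[519,17.3]),("centre",[590,-5.6]),("stopface",[739,-26.5])): print(n,(M.T@(np.array(q+[p[2]])-p)).round(1))
```

```text
t 4.6 pos [478.7  30.1  36.1] tool y ang 76.3 z [ 0.013  0.018 -1.   ] F [ 0.   0.9 -0.5] w 25.5
rear [-42.2  -2.9   0.3]
centre [-116.6   -8.3    0.8]
stopface [-266.3    6.7    2.3]
```

Request:
{"method": "send_rows", "body": {
  "steps": [
    [[-1.2, -0.5, 0.3, 0, 0.3], [-0.8, 0, 0.1, 0, 0.3], [-0.8, 0, 0.1, 0, 0.3], [-0.8, 0, 0.1, 0, 0.3], [-0.8, 0, 0.1, 0, 0.3], [-0.8, 0, 0.1, 0, 0.3], [-0.8, 0, 0.1, 0, 0.3], [-0.8, 0, 0.1, 0, 0.3], [-0.8, 0, 0.1, 0, 0.3]]
  ]
}}

```text
clock: 5.35
position: [555.7, 5.0, 29.2]
ee_rot: [0.119, 0.993, 0.009, 0.003]
contact_force: [-9.5, 2.7, 13.8]
gripper_width: 25.8
```

Run:
```python
import rel
from fit import *
im,P,s=cloud("scene"); fit(P)
im,P,s=cloud("top"); fit(P)
```

```text
t 5.35 pos [555.7   5.   29.2] tool y ang 76.3 z [ 0.009  0.017 -1.   ] F [-9.5  2.7 13.8] w 25.8
blank 704 [631.6 -12.1] [ 60.7 172.5] 78.5 [649.9 -14.8  69.3]
stop 422 [739.1 -27.1] [129.5  55.5] 76.7
blank 218 [683.6 -23.2] [56.  70.6] 76.3 [688.9 -25.4  68. ]
stop 208 [753.  -29.8] [129.  27.] 76.7
```

Request:
{"method": "send_rows", "body": {
  "steps": [
    [[-0.7, 0, 0, 0, 0.3], [-0.6, 0, 0, 0, 0.3], [-0.5, 0, 0, 0, 0.3]]
  ]
}}

```text
clock: 5.7
position: [574.8, 0.4, 29.3]
ee_rot: [0.119, 0.993, 0.009, 0.004]
contact_force: [-4.5, 1.6, 2.7]
gripper_width: 25.7
```

Request:
{"method": "send_rows", "body": {
  "steps": [
    [[-0.4, 0, 0, 0, 0.3], [-0.4, 0, 0, 0, 0.3]]
  ]
}}

```text
clock: 5.87
position: [579.3, -1.1, 29.2]
ee_rot: [0.12, 0.993, 0.009, -0.001]
contact_force: [-21.6, 13.5, 18.3]
gripper_width: 25.5
```

Run:
```python
import rel
from fit import *
im,P,s=cloud("top"); fit(P)
```

```text
t 5.87 pos [579.3  -1.1  29.2] tool y ang 76.3 z [-0.     0.018 -1.   ] F [-21.6  13.5  18.3] w 25.5
blank 173 [712.9 -30.3] [56.4 55.6] 76.9 [715.6 -33.1  67.4]
stop 194 [753.  -29.4] [129.6  28.1] 75.8
```

The force jumped to about 25 N and the front edge is at the stop face. One small seating push, then I back off.

Request:
{"method": "send_rows", "body": {
  "steps": [
    [[-0.35, 0, 0, 0, 0.3], [-0.3, 0, 0, 0, 0.3]]
  ]
}}

```text
clock: 6.08
position: [578.7, -1.0, 29.4]
ee_rot: [0.119, 0.993, 0.008, -0.009]
contact_force: [-10.8, 4.6, 8.7]
gripper_width: 25.6
```

Request:
{"method": "send_rows", "body": {
  "steps": [
    [[0.5, 0, 0, 0, 0.3], [1.5, 0, 0, 0, 0.3], [3, 0, 0, 0, 0.3], [2.5, 0, -2, 0, 0.3], [0, 0, -3.5, 0, 0.3], [0, 0, -3.5, 0, 0.3], [2, 0, -3.5, 0, 0.3], [3, 0, -3.5, 0, 0.3], [3, 0, 0, 0, 0.3], [0, 0, 0, 0, 0.3]]
  ]
}}

```text
clock: 6.92
position: [436.5, 34.8, 193.6]
ee_rot: [0.119, 0.993, 0.012, 0.002]
contact_force: [-0.7, -0.6, 0.0]
gripper_width: 25.8
```

Run:
```python
import rel
from fit import *
for n in("scene","top"):
    im,P,s=cloud(n); fit(P); cv2.imwrite(f"pics/{n}9.png",im)
    if n=="scene": a=cv2.resize(im[150:280,230:400],None,fx=4.5,fy=4.5); cv2.imwrite("pics/f.png",a)
    else: cv2.imwrite("pics/g.png",cv2.resize(im[150:290,270:370],None,fx=4,fy=4))
```

```text
t 6.92 pos [436.5  34.8 193.6] tool y ang 76.3 z [ 0.006  0.023 -1.   ] F [-0.7 -0.6  0. ] w 25.8
blank 726 [665.2 -19.7] [ 56.3 153.1] 76.4 [674.9 -20.8  69.2]
stop 447 [739.8 -26.9] [129.4  54.7] 76.2
blank 571 [666.3 -19.2] [ 56.1 152.5] 76.5 [666.2 -19.3  67.7]
stop 187 [752.9 -29.2] [129.7  27.8] 75.5
```

View pics/f.png

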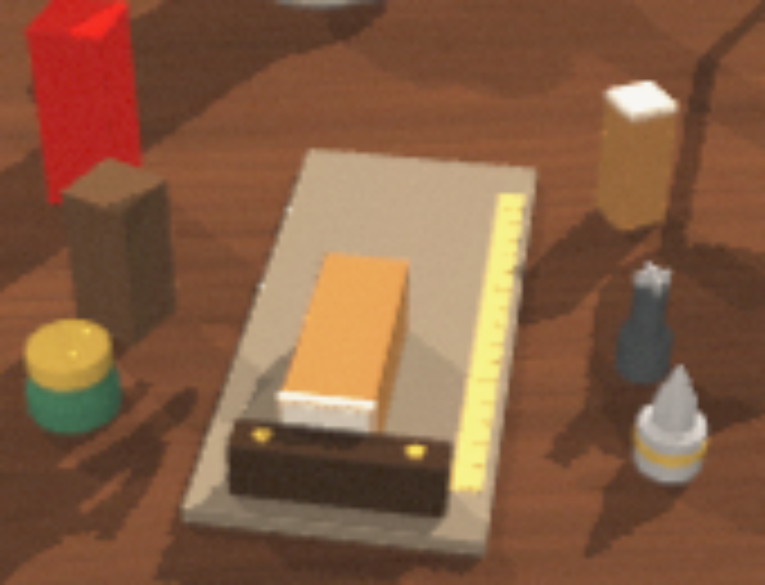

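View pics/g.png

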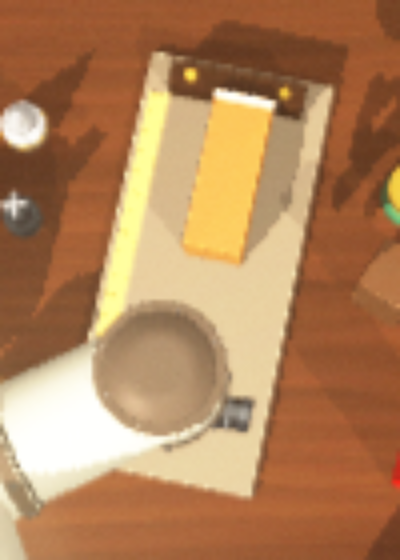

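The pictures show the blank lying squarely at the stop, with its white end at (328,405) in the scene crop. To check the joint from close by, I bring the wrist camera over it.

Request:
{"method": "send_rows", "body": {
  "steps": [
    [[-3.5, 0, 0, 0, 0.3], [-3.5, 0, 0, 0, 0.3], [-3.5, 0, 0, 0, 0.3], [-3.5, 0, 0, 0, 0.3], [-3.5, 0, 0, 0, 0.3], [-3.5, 0, 0, 0, 0.3], [-3.5, 0, 0, 0, 0.3], [-3.5, 0, 0, 0, 0.3], [-3.5, 0, 0, 0, 0.3], [-3, 0, 0, 0, 0.3]]
  ]
}}

```text
clock: 7.85
position: [795.3, -54.5, 179.5]
ee_rot: [0.119, 0.993, 0.01, 0.002]
contact_force: [1.3, 1.4, -0.5]
gripper_width: 25.9
```

Run:
```python
import rel
from fit import *
im,P,s=cloud("wrist"); fit(P); cv2.imwrite("pics/w9.png",im); np.save("w9.npy",P)
```

```text
t 7.85 pos [795.3 -54.5 179.5] tool y ang 76.4 z [ 0.006  0.02  -1.   ] F [ 1.3  1.4 -0.5] w 25.9
blank 8924 [687.2 -24.1] [56.2 97.4] 76.6 [683.1 -23.6  67.9]
stop 3766 [749.5 -28.6] [129.9  25.8] 76.9
```

View pics/w9.png

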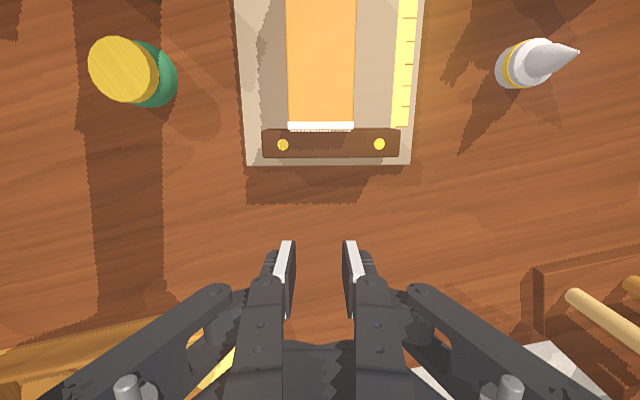

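Run:
```python
import numpy as np,cv2
P=np.load("w9.npy"); im=cv2.imread("pics/w9.png")
d=np.array([.972,-.233])
for u in (296,320,346):
    print(u)
    for v in range(118,134): print(v,(P[v,u,:2]@d).round(1),P[v,u,2].round(1),im[v,u])
for u in (272,365,385):
    print(u,[(v,(P[v,u,:2]@d).round(1),P[v,u,2].round(1),int(im[v,u].max())) for v in range(124,134)])
```

```text
296
118 712.0 67.8 [114 198 255]
119 712.9 66.7 [112 197 255]
120 713.7 67.5 [102 193 255]
121 714.5 68.3 [182 229 255]
122 715.3 67.3 [255 255 255]
123 716.2 67.5 [255 255 255]
124 717.0 67.8 [255 255 255]
125 717.8 67.3 [255 255 255]
126 718.6 68.8 [255 255 255]
127 719.4 68.7 [255 255 255]
128 720.3 68.8 [255 255 255]
129 721.2 67.6 [181 215 248]
130 722.1 66.0 [190 214 239]
131 723.7 52.1 [184 203 221]
132 724.6 52.2 [ 41  65 105]
133 725.5 51.9 [ 55  80 118]
320
118 712.1 67.7 [114 197 255]
119 712.9 66.9 [111 196 255]
120 713.8 66.9 [100 191 255]
121 714.5 69.2 [181 228 255]
122 715.4 69.2 [254 255 255]
123 716.2 67.7 [255 255 255]
124 717.0 68.2 [255 255 255]
125 717.9 68.3 [255 255 255]
126 718.7 69.1 [255 255 255]
127 719.5 68.6 [255 255 255]
128 720.4 67.7 [243 255 255]
129 721.3 67.0 [140 191 238]
130 722.1 66.7 [216 238 255]
131 723.9 49.9 [207 226 242]
132 724.6 52.6 [ 42  68 111]
133 725.5 53.3 [ 59  84 124]
346
118 712.1 68.9 [111 196 255]
119 713.0 67.1 [110 196 255]
120 713.8 69.4 [ 96 189 255]
121 714.6 69.6 [216 244 255]
122 715.4 68.3 [255 255 255]
123 716.3 68.4 
[... 1088 characters left out ...]
7), 137), (130, np.float64(723.0), np.float64(52.2), 151), (131, np.float64(723.9), np.float64(52.1), 152), (132, np.float64(724.8), np.float64(52.1), 151), (133, np.float64(725.7), np.float64(52.0), 150)]
385 [(124, np.float64(719.1), np.float64(11.0), 212), (125, np.float64(720.1), np.float64(11.1), 213), (126, np.float64(721.1), np.float64(11.4), 218), (127, np.float64(721.9), np.float64(17.6), 187), (128, np.float64(721.9), np.float64(39.1), 139), (129, np.float64(722.3), np.float64(50.3), 143), (130, np.float64(723.0), np.float64(52.9), 149), (131, np.float64(724.0), np.float64(52.5), 148), (132, np.float64(724.9), np.float64(51.7), 146), (133, np.float64(725.8), np.float64(51.7), 146)]
```

The blank's end and the stop face both lie at about 722 mm along the board, in all three columns I checked. So the end is flush and square to within a millimetre. I hold still for a few rows and hand in.

Request:
{"method": "send_rows", "body": {
  "steps": [
    [[0, 0, 0, 0, 0.3], [0, 0, 0, 0, 0.3], [0, 0, 0, 0, 0.3]]
  ]
}}

```text
clock: 8.15
position: [802.2, -59.7, 162.4]
ee_rot: [0.121, 0.993, 0.008, -0.003]
contact_force: [-0.4, 0.2, 0.3]
gripper_width: 26.0
```

```bash
python3 -c "
from h import *
P=cloud('top')[1];Q=np.load('top1.npy')
for u,v in[(265,250),(381,264),(373,198),(369,218),(276,181),(276,202),(459,245),(185,228)]: print((u,v),Q[v,u].round(0),P[v,u].round(0))
print(job.job_done())"
```

```text
(265, 250) [457. 202. 104.] [415. 125. 604.]
(381, 264) [ 396. -194.  154.] [ 396. -194.  156.]
(373, 198) [ 642. -190.   53.] [ 644. -191.   46.]
(369, 218) [ 559. -166.  113.] [ 559. -166.  113.]
(276, 181) [719. 170.  48.] [593. 108. 540.]
(276, 202) [635. 168.  64.] [537. 107. 549.]
(459, 245) [ 463. -500.   26.] [ 463. -502.   20.]
(185, 228) [549. 505.  57.] [548. 503.  61.]
the job is handed in; nothing more can be done
None
```

I tipped the chestnut blank towards the stop by pushing near its top with two part-open fingers, then pushed it along the board, lying on its side, until it met the stop. It was never gripped. I handed the job in at about 8 s with the arm clear of everything.

- **Fit at the stop:** In the last wrist view, the white end and the stop face agreed to within about 0.5 mm in all three places I checked. The blank's yaw was within about 0.5° of the stop's. The force rose to about 25 N at contact, and the largest I read was about 30 N.
- **One reading that disagreed:** The first rectangle fit from the wrist depth suggested a gap of about 2.5 mm. I put that down to noisy depth at the edges, because the row-by-row check showed no gap.
- **Other objects:** In the last top view the red block, walnut blank, wax tin, bowl and mallet read within a few millimetres of where they started. The wax tin's position agreed within 2 mm, though its height read 7 mm lower. The arm hid the small chestnut, the live center and the spur drive, so I couldn't re-measure them. They looked undisturbed in the scene view taken just after the push, and the arm went nowhere near them.

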